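Put the receipt printer back in service after a paper change

ROBOT

A 6-joint arm with a two-finger parallel gripper is mounted at the origin on a cart in front of the work surface, level with it; the furniture and walls round the work are solid. World frame = base frame: x ahead of the robot, y to its left, z up, the work surface at z = 0. Lengths are in mm, angles in rad, forces in N, time in s.
With the tool pointing down it reaches from about 325 to 900 mm from the base axis. Payload 3.5 kg.
Tool frame: the origin (TCP) lies at the very end of the fingers, on their centre line; the grasp point (between the pads) lies tcp_to_grasp behind it (tcp_to_grasp is the distance from the TCP to the grasp point, in mm); z points along the fingers, y is the line along which they close (so a half turn about z gives the same grasp; the last joint's range is limited). The gripper opens to 85 mm and grips with 20 to 120 N. Pads are 22 mm wide; open, the fingers measure 114 mm over their backs; the gripper's body (76 mm by 85 mm) begins 54 mm behind the grasp point. The pads swing forward as they close: fully open they stand 13 mm farther back than shut.
Start: joints at [-1.438, 0.276, -0.026, 1.268, 0, 1.467], TCP at [146.001, -607.705, 231.313] pointing down, gripper open.
Joint ranges: [-3.12, 3.12], [-0.85, 1.88], [-1.08, 1.24], [-1.95, 2.15], [-1.57, 1.53], [-3.14, 3.14]. Speed limits (rad/s): [2.57, 2.57, 3.14, 3.14, 3.14, 3.14].

INTERFACE

Orientations are given as a rotation vector (axis times angle).
In Python, from station import observe, snapshot, sign_off, recognise, pinpoint, tcp_to_grasp gives the robot as it stands. The module is installed in compiled form; this text tells all that it offers.
- The arm moves only by the tool send_rows, never from a script. Its argument "moves" is a list of rows, each an object of numbers: "hand": the opening, from 0 (shut) to 1 (fully open); "x", "y", "z": the shift along the tool's x, y, z each as a share of 0.1 m, from -1 to 1; "yaw": the turn about the tool's z as a share of pi rad, from -1 to 1. In form: [{"hand": .., "x": .., "y": .., "z": .., "yaw": ..}, ...]. A call has 1 to 20 rows; each row is the pose to reach, as a shift and turn from the pose commanded when the call began, along the tool's axes at that moment, turning the shorter way round; what a row does not reach only later rows make up. A row lasts 1/10 s, in which the tool goes at most 50 mm and 8.59 degrees, less where a joint would pass 70% of its speed; a pose out of reach is approached as far as the arm can. A call with a number of a shift or a turn outside -1 to 1 is refused whole. A call with a gripper value outside its range is refused whole. The fingers move at their own pace and stop on an object; the grip force is fixed at half the most. Time passes only in rows, so rows that repeat a pose let the fingers close. It gives the time, the measured TCP pose, the force, the opening and the grip force at its end, in the units of the state.
- observe(): the state, without advancing time (a new reading comes with each control period).
- snapshot(name): name is "scene" or "side" or "wrist"; returns a dict with "color" (384x512x3 uint8, red, green, blue), "depth" (384x512 float32, mm along the optical axis (not along the pixel's ray), 0 where there is no reading), "camera_matrix" (3x3 intrinsics, pixels), "pose" (4x4, takes a point from camera to world coordinates). Camera axes: x right, y down, z forward; pixel columns grow to the right and rows downward; lengths in mm; the calibration is good to about 2 mm. A picture is of the moment at which its call begins.
- sign_off(): hands the job in; it is judged then, once.
Trained networks look in a picture, given as the dict that the camera call returned (one of the last four; its "shot" number tells which), for a name from the list of things; names that differ only in an ending like _2 or _b are one class to them, and where a whole thing is asked for, a point or a joint stands for the part that bears it (a point fixed in the world has none). Each returns a list of dicts, best first, with "p" (0 to 1); they miss things now and then, are a little off and sometimes report something else, mostly with a low value. They report only what shows in the picture. A call takes as long as a camera call.
- recognise(picture, query): "location" ([column, row] in pixels, amid what is visible of it).
- pinpoint(picture, query): "location" ([column, row] in pixels: a listed point, or the origin of a listed thing).
The state is a dict: "clock": time; "qpos": joint angles; "joint_vel": joint speeds; "effort": joint torques, N m; "ee_pos": TCP position; "ee_rot": TCP orientation; "wrist_force": force on the tool from outside, world axes, zero at the start; "ft_torque": the same for the moment, N m; "finger_gap": finger opening in mm; "finger_force": force on a finger pad.
Only numpy, scipy, OpenCV 4.12 (cv2) and the standard library are available. Lean on these libraries where they do the work, as an engineer would, in place of code of your own. Each camera call takes 0.05 s, during which the arm holds its last target. There are 200 camera calls.

TASK

A fresh paper roll has just been dropped into the black receipt printer: push its raised cover down until it clicks fully shut, then press the green-marked end of the power rocker so that the printer is switched on, then press the blue paper-feed key, keep it down for two seconds and let it go. Work with the fingertips only: the printer stays where it stands, and neither it nor anything else on the table is picked up or shoved about.

Things in the scene. Friction and masses are not known exactly. Their poses are not given: they have to be found in the camera images.
- printer: Black receipt printer, 144 mm wide (y), 196 deep (x), 2 kg, loose on rubber feet. Origin: centre of its underside; +x to its rear (hinge side), +y to its left (the rocker's side), z up. Its flat control deck is the front strip, x -98 to -42 mm, 86 mm high: power rocker at +y, blue feed key at -y, each in a pale frame 89 mm high. The cover is behind the deck; shut, its top is 118 mm high.
- cover (a joint): Angle of the hinged cover (rad): 0 = shut, grows as its front rises; starts at 0.5 to 1.0. A stiff hinge (0.16 N m) lets it stay at any angle. At about 0.09 (front 10 mm proud) a roller shaft under its front meets a spring catch: from there it takes about 7 to 10 N at cover_front to snap past, and then it stays shut.
- cover_front (a point): Point on the cover's outer (top) skin, on its middle line, 100 mm in front of the hinge axis and 20 mm above it when shut (then 118 mm above the table, 12 mm in front of the printer's origin); moves with the cover. The flat skin runs from 13 to 113 mm in front of the axis and is 144 mm wide; beyond it a lip slopes down, to 133 mm.
- cover_hinge (a point): Point on the cover's hinge axis, on the printer's middle line, 88 mm behind the printer's origin and 98 mm above the table. The axis runs along the printer's y.
- power_rocker (a joint): Power rocker (rad): 0 = off (every start), 0.36 = on. Over-centre: it snaps to either end and stays. Switching takes about 3 to 5 N on the raised end, 13 mm from its middle.
- rocker_on_end (a point): Middle of the top face of the rocker's green-marked ON half. Rocker: black, 44 mm long along the printer's y (ON half at +y), 24 mm wide; pivot 92 mm above the table, 73 mm in front of the printer's origin, 38 mm to +y. Off: the ON half (22 mm long) slants up at 0.36 rad, this point 4.5 mm above the pivot. On: the ON half lies level at 92 mm, the other half stands up.
- feed_key (a joint): Travel of the feed key (m): 0 = up, 0.005 = fully down. A spring pushes it back: about 2.5 N to start, 5 N fully down.
- feed_key_top (a point): Middle of the top face of the blue feed key, 24 x 34 mm (x, y), 73 mm in front of the printer's origin and 38 mm to its -y side; 95.5 mm above the table when up.
- spare_roll: Spare white paper roll standing upright, 60 mm diameter, 58 mm high; origin at the centre of its underside. Bystander.
- red_marker: White marker pen with a red cap lying flat, 125 x 17 x 17 mm. Bystander.
- calculator: Dark pocket calculator lying flat, 68 x 115 x 13 mm. Bystander.
- brown_jar: Light brown preserve jar, grey lid, 70 mm diameter, 86 mm high, behind the printer; origin at its underside. Bystander.
- honey_jar: Preserve jar with a cream lid, 60 mm diameter, 92 mm high, behind the printer; origin at its underside. Bystander.
- plum_jar: Purple preserve jar, grey lid, 70 mm diameter, 86 mm high, behind the printer; origin at its underside. Bystander.

How it is judged:
By the outcome, as a careful person would: the job done as asked, in the order asked, and still so for the second after the job is handed in, with the robot touching nothing.
It also fails if it takes over 48 s, if anything falls off the work surface, if the arm or the gripper's body presses on something with over 40 N, if the wrist force passes 120 N, or if a joint passes its speed limit or range.

## Working session

There is one attempt and no reset: what is moved stays moved. The work goes in short steps, Python scripts to look and compute and a tool call to move; the robot and the scene stay as the last step left them, time stands still between calls to the robot, and variables do not carry over. Pictures are saved under pics/ and viewed, at most 10 in all, crops included, and the job is handed in when it is done.

Besides the shell and the picture viewer there is one more tool, called after "Emit:" as name([rows], argument=value, ...), one row to a line, values as JSON. send_rows: Moves the arm, as the interface text tells. Its arguments: {"type":"object","properties":{"moves":{"type":"array","items":{"type":"object","properties":{"hand":{"type":"number"},"x":{"type":"number"},"y":{"type":"number"},"z":{"type":"number"},"yaw":{"type":"number"}}}}},"required":["moves"]}

```bash
mkdir -p pics; cat > h.py <<'E'
import numpy as np, cv2
from station import observe, snapshot, sign_off, recognise, pinpoint, tcp_to_grasp
def px(s,loc,r=2):
    u,v=loc; i,j=int(round(v)),int(round(u))
    w=s['depth'][max(0,i-r):i+r+1,max(0,j-r):j+r+1]; w=w[w>0]
    if len(w)==0: return None
    return ray(s,loc,np.median(w))
def ray(s,loc,d):
    K=s['camera_matrix']; p=np.linalg.inv(K)@np.array([loc[0],loc[1],1.])*d
    return (s['pose']@np.append(p,1))[:3]
def save(s,n): cv2.imwrite(f'pics/{n}.png',cv2.cvtColor(s['color'],cv2.COLOR_RGB2BGR))
E
python3 - <<'E'
from h import *
np.set_printoptions(precision=1,suppress=True)
o=observe(); print(o['clock'],o['ee_pos'],o['ee_rot'],tcp_to_grasp)
ims=[]
for n in ['scene','side']:
    s=snapshot(n); ims.append(s['color'])
    for q in ['printer','cover_front','cover_hinge','rocker_on_end','feed_key_top','spare_roll','red_marker','calculator','brown_jar']:
        r=pinpoint(s,q)
        for e in r[:1]: print(n,q,round(e['p'],2),np.array(e['location']),px(s,e['location']))
    print(s['pose'][:3,3])
cv2.imwrite('pics/a.png',cv2.cvtColor(cv2.resize(np.vstack(ims),None,fx=.78,fy=.78),cv2.COLOR_RGB2BGR))
E
```

```text
0.0 [ 145.9 -606.9  230.1] [-3.1 -0.4  0. ] 18.700000000000003
scene printer 0.7 [269.1 208.4] [595.4 248.9 202.5]
scene cover_front 0.76 [263.6 156.7] [575.7   9.2 182.3]
scene cover_hinge 0.88 [246.1 183.8] [626.4  57.5 132.1]
scene rocker_on_end 0.6 [298.5 187.8] [479.1  31.9  90.9]
scene feed_key_top 0.6 [295.9 174.4] [475.3 -27.7  94.5]
scene spare_roll 0.91 [319.1 256.9] [458.1 223.3  15.4]
scene red_marker 0.68 [310.  262.3] [479.7 223.7  -1.5]
scene calculator 0.6 [335.6 302.3] [452.  361.   10.1]
scene brown_jar 0.52 [195.6 232.6] [752.3 321.4 211.1]
[715.7 948.3 778.5]
side cover_front 0.98 [241.1 184.7] [581.5   4.1 179.3]
side cover_hinge 0.71 [263.5 210.8] [634.7 -48.2 127.5]
side rocker_on_end 0.67 [204.8 203.3] [477.4  47.1  93.3]
side feed_key_top 0.43 [204.7 225.6] [477.9 -49.8  93.9]
side red_marker 0.58 [210.6 186.8] [487.5 241.8  10.6]
side calculator 0.96 [201.5 170.9] [456.  340.5  12.3]
side brown_jar 0.63 [300.9 215.7] [741.5 -21.3  77.6]
[ 550.9 -854.7  790.4]
```

View pics/a.png

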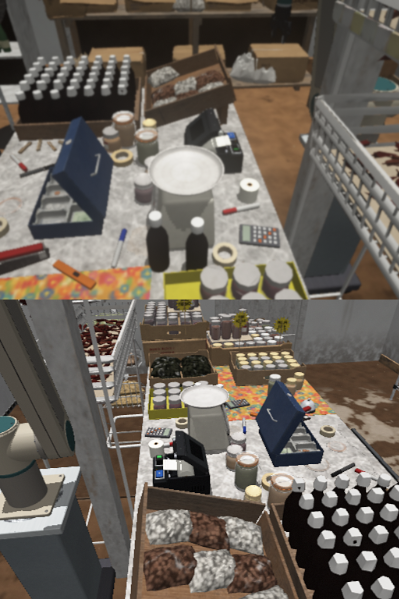

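The top half is the scene camera, with the printer near full-image pixels (280,180). The bottom half is the side camera, with the printer near (230,205). A scale stands to its left (+y), and a crate stands to its right. I'll zoom in and fit the printer's pose.

```bash
python3 - <<'E'
from h import *
np.set_printoptions(precision=1,suppress=True)
ims=[]
for n,(u,v) in [('scene',(275,190)),('side',(230,205))]:
    s=snapshot(n)
    c=s['color'][v-55:v+55,u-72:u+72]; ims.append(cv2.resize(c,None,fx=5,fy=2.7*5/2.7,interpolation=cv2.INTER_CUBIC)[:, :])
    # cloud
    K=s['camera_matrix']; vv,uu=np.mgrid[0:384,0:512]; d=s['depth']
    P=np.stack([(uu-K[0,2])/K[0,0]*d,(vv-K[1,2])/K[1,1]*d,d],-1)@s['pose'][:3,:3].T+s['pose'][:3,3]
    m=(d>0)
    np.savez(f'{n}.npz',P=P,c=s['color'],d=d)
    C=s['color'].astype(int)
    near=m&(abs(P[...,0]-480)<80)&(abs(P[...,1])<110)&(P[...,2]>70)&(P[...,2]<110)
    for nm,mm in [('blue',(C[...,2]>C[...,0]+40)),('green',(C[...,1]>C[...,0]+30)&(C[...,1]>C[...,2]+20)),('pale',C.min(-1)>130)]:
        q=P[near&mm]; 
        if len(q): print(n,nm,len(q),np.median(q,0),q.min(0),q.max(0))
    box=m&(abs(P[...,1])<110)&(P[...,0]>400)&(P[...,0]<680)
    for lo,hi in [(80,100),(100,130),(130,160),(160,190),(190,230)]:
        q=P[box&(P[...,2]>lo)&(P[...,2]<hi)]
        if len(q): print(lo,hi,len(q),np.percentile(q,2,0),np.percentile(q,98,0))
cv2.imwrite('pics/b.png',cv2.cvtColor(cv2.resize(np.hstack(ims),(800,306)),cv2.COLOR_RGB2BGR))
E
```

```text
scene blue 55 [473.2 -36.3  94.2] [457.9 -52.6  85.6] [486.6 -17.3  96.6]
scene green 10 [473.6  49.9  94.7] [466.9  44.5  92.3] [479.5  56.3  97.9]
scene pale 365 [521.    4.1  94.7] [479.1 -64.6  70.2] [559.1  80.9 102.2]
80 100 983 [453.6 -60.3  80.8] [642.5  75.6  99.1]
100 130 177 [491.4 -59.1 100.4] [642.5  53.8 129.5]
130 160 507 [579.9 -61.5 131.2] [628.7  77.5 159.5]
160 190 669 [529.3 -62.3 160.6] [596.5  77.2 189.8]
190 230 211 [539.9 -62.6 190.1] [563.7  75.8 194.1]
side blue 85 [476.1 -40.7  94.9] [464.1 -56.4  84. ] [486.9  -6.5  97.8]
side green 21 [475.4  53.9  96.9] [466.7  47.7  93.6] [484.1  60.4  99.3]
side pale 420 [520.   -1.4  94.8] [461.  -58.7  74.6] [559.9  72.2 103.8]
80 100 1416 [454.7 -71.   80.6] [636.6  66.9  99.3]
100 130 219 [492.7 -70.4 100.2] [643.4  62.6 129.6]
130 160 448 [583.2 -70.2 130.7] [632.2  69.6 159.4]
160 190 615 [530.8 -70.8 161.3] [599.3  66.3 189.6]
190 230 284 [541.8 -68.2 190.1] [566.5  68.4 194.6]
```

View pics/b.png

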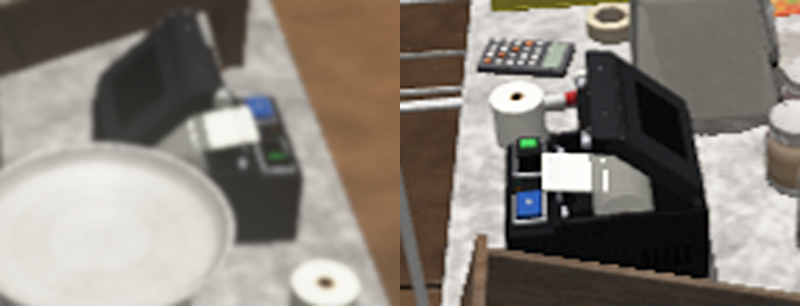

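The crop shows the cover raised about 0.77 rad and paper hanging over the deck. The rocker (green end) is at world ≈(475,50) and the blue key at ≈(475,-39), so the printer origin is ≈(548,4) with yaw near 0. Next I'll check obstacle heights along the route and the tool axes.

```bash
python3 - <<'E'
from h import *
from scipy.spatial.transform import Rotation as R
np.set_printoptions(precision=3,suppress=True,linewidth=200)
o=observe(); print(o['clock'],o['ee_pos'],o['finger_gap']); M=R.from_rotvec(o['ee_rot']).as_matrix(); print(M)
H=np.full((10,15),-1.)
for n in ['scene','side']:
    z=np.load(n+'.npz'); P=z['P'][z['d']>0]
    i=np.floor((P[:,0]+0)/100).astype(int); j=np.floor((P[:,1]+900)/100).astype(int)
    ok=(i>=0)&(i<10)&(j>=0)&(j<15); np.maximum.at(H,(i[ok],j[ok]),P[ok,2])
print('cols y from',[-900+100*k for k in range(15)])
for k in range(10): print(k*100,H[k].astype(int))
q=pinpoint(snapshot('side'),'cover_front')
E
```

```text
1.1 [ 145.983 -607.702  231.297] 85.2871487904872
[[ 0.972  0.234 -0.   ]
 [ 0.234 -0.972  0.   ]
 [-0.    -0.    -1.   ]]
cols y from [-900, -800, -700, -600, -500, -400, -300, -200, -100, 0, 100, 200, 300, 400, 500]
0 [ -1  -1  -1  -1  -1  -1  -1  15 304 303  13 600 244 402 400]
100 [ -1  -1 426 433  -1  -1  -1 618 560 497 622 600 289 295 278]
200 [ -1  -1  -1  -1  -1  -1  -1 670 659 543 621 617 625 306 312]
300 [ -1  -1  -1  -1   1   3   3   3   4   3   3 629 651 654 401]
400 [ -1  -1 230 234 234 234 234   2 103 103  61  61  17  93  96]
500 [ -1  -1 193 157 174 174 196  -1 195 195  96 219 219  94  95]
600 [ -1  -1 165 144 142 138 163   2 161 161 219 219 220 194  94]
700 [ -1  -1 129 143 123 110 132  93 136 134 218 219 219 195  57]
800 [ -1  -1  76 208 209 208 208 136 135 129  95  95  93  18  16]
900 [ -1  -1  -1 208 208 207 207 131  86 253 254 253 253  18  16]
```

```bash
python3 - <<'E'
from h import *
for n in ['scene','side']:
    z=np.load(n+'.npz'); P=z['P'];d=z['d']
    for zl,zh in [(120,300),(300,450),(450,700)]:
        H=np.zeros((9,16),int)
        m=(d>0)&(P[...,2]>zl)&(P[...,2]<zh); Q=P[m]
        i=np.floor(Q[:,0]/50).astype(int); j=np.floor((Q[:,1]+400)/50).astype(int)
        ok=(i>=0)&(i<9)&(j>=0)&(j<16); np.add.at(H,(i[ok],j[ok]),1)
        print(n,zl,zh); print(H)
s=np.load('scene.npz')['c'];t=np.load('side.npz')['c']
cv2.imwrite('pics/c.png',cv2.cvtColor(cv2.resize(np.hstack([s[:,256:],t[:,:256]]),None,fx=1.5,fy=1.5),cv2.COLOR_RGB2BGR))
E
```

```text
scene 120 300
[[  0   0   0   0   0   0   0   0  16 510   0   0   0   0   0   0]
 [  0   0   0   0   0   0   0   0   0  11   0   0   0 169  17   0]
 [  0   0   0   0   0   0   0   0   0   0   0   0   0 418 203 134]
 [  0   0   0   0   0   0   0  11   9   0   0   0 200 248 252 266]
 [  0   0   0   0   0   0   8 329  43   0   0   0 149  83   9  20]
 [  0   0   0   0   0   0   0   0   0   0 220  75 229 119  92 179]
 [  0   0   0   0   0   0   0   0   0   0   0   0   3 348 380 496]
 [  0   0   0   0   0   0   0   0   0   0   0   0   0   0   0   0]
 [ 43  10   5 151   0   0   0   0   0   0   0   0   0   0   0   0]]
scene 300 450
[[  0   0   0   0   0   0   0   0  72  27   0   0   0   0   0   0]
 [  0   0   0   0   0   0   0   0   0   0   0   0   0  23   0   0]
 [  0   0   0   0   0   0   0   0   0   0   0   0   0 432   0   0]
 [  0   0   0   0   0   0   0   8  38   0   0   0 746 577   0   0]
 [  0   0   0   0   0   0 349 700  99   0   0   0 987 567  75   0]
 [  0   0   0   0   0   0   0   0   0   0 422 241 485 435   0   0]
 [  0   0   0   0   0   0   0   0   0   0   0   0   4 622 503 666]
[... 2552 characters left out ...]
0    0
     0    0]
 [   0    0    0    0    0    0    0    0    0    0    0    0   24    8
     0    0]
 [   0    0    0    0    0   32    0    0    0    0    0    4   35    3
     0    0]
 [   0    0    0    0    0 1768    4    0   12    0 1319    0    0    0
     0    0]
 [   0    0    0    0   43 1853  997  566   58    0 1787    0    0    2
     0    0]
 [   0    0    0    0    0    0    0    0    0    0  756  406  474   20
     0    0]
 [   0    0    0    0    0    0    0    0    0    0    0    0   58   38
     0    0]
 [   0    0    0    0    0    0    0    0    0    0    0    0    0    6
     0    0]
 [   0    0    0    0    0    0    0    0    0    0    0    0    0    0
     0    0]]
```

View pics/c.png

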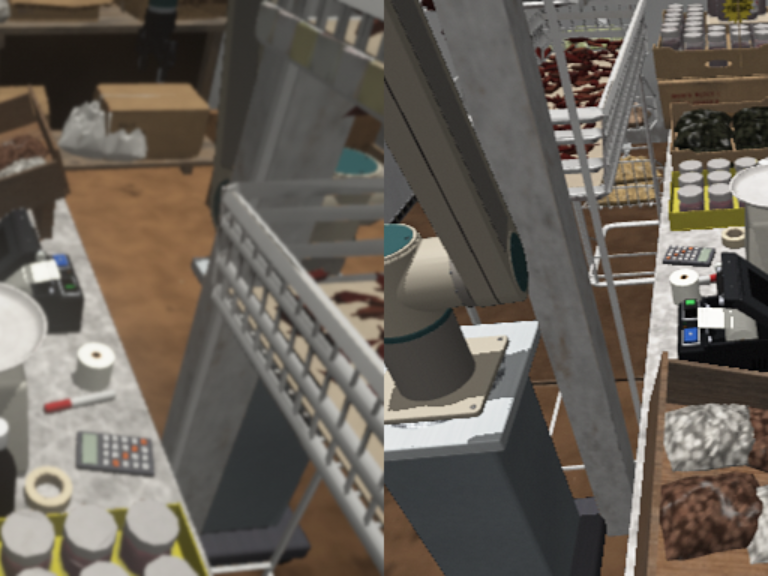

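In the crops, a vertical grey post and a wire basket stand between the base and the table on the +y side. The robot's upper arm is offset sideways at its shoulder, so it could hit the post. I'll measure both before swinging the arm.

```bash
python3 - <<'E'
from h import *
np.set_printoptions(precision=0,suppress=True,linewidth=200)
a=-1.438; c,s=np.cos(a),np.sin(a)
A=[];
for n in ['scene','side']:
    z=np.load(n+'.npz'); P=z['P'][z['d']>0]
    for zl in range(0,1300,100):
        Z=P[(P[:,2]>zl)&(P[:,2]<zl+100)]
        post=Z[(Z[:,0]>140)&(Z[:,0]<330)&(Z[:,1]>60)&(Z[:,1]<230)]
        arm=Z[(Z[:,0]>-150)&(Z[:,0]<300)&(Z[:,1]<40)&(Z[:,1]>-600)]
        ip=arm[:,0]*c+arm[:,1]*s; la=-arm[:,0]*s+arm[:,1]*c
        f=lambda v: np.percentile(v,[1,10,50,90,99]) if len(v)>20 else '-'
        print(n,zl,'post x',f(post[:,0]),'y',f(post[:,1]),'| arm inpl',f(ip),'lat',f(la))
E
```

```text
scene 0 post x [173. 198. 244. 258. 260.] y [117. 134. 209. 212. 213.] | arm inpl [ 62. 120. 143. 167. 168.] lat [-87. 100. 122. 130. 132.]
scene 100 post x [207. 243. 258. 259. 260.] y [115. 120. 148. 210. 212.] | arm inpl [-48. -44.  30.  46.  50.] lat [-76. -58. 198. 201. 202.]
scene 200 post x [163. 171. 206. 258. 259.] y [116. 137. 210. 211. 213.] | arm inpl [-35.  13.  50. 565. 576.] lat [-76.  -8. 198. 201. 202.]
scene 300 post x [163. 175. 228. 259. 260.] y [117. 133. 209. 211. 213.] | arm inpl [-38. -11.  69. 592. 613.] lat [-52. -20.  97. 200. 202.]
scene 400 post x [164. 179. 229. 259. 260.] y [118. 140. 210. 211. 213.] | arm inpl [ 19.  30.  76. 588. 611.] lat [ 45.  86. 199. 201. 202.]
scene 500 post x [205. 224. 257. 259. 260.] y [117. 127. 207. 211. 213.] | arm inpl [ 30.  57.  87. 130. 140.] lat [193. 197. 199. 201. 202.]
scene 600 post x [233. 234. 240. 258. 259.] y [206. 208. 210. 212. 213.] | arm inpl - lat -
scene 700 post x - y - | arm inpl - lat -
scene 800 post x - y - | arm inpl - lat -
scene 900 post x - y - | arm inpl - lat -
scene 1000 post x - y - | arm in
[... 625 characters left out ...]
t [ 18.  44. 173. 202. 202.]
side 400 post x [165. 176. 225. 261. 262.] y [108. 110. 112. 158. 200.] | arm inpl [  3.  48. 120. 135. 139.] lat [133. 142. 183. 202. 202.]
side 500 post x [165. 176. 224. 261. 262.] y [108. 110. 112. 156. 201.] | arm inpl [ 31.  70. 144. 159. 164.] lat [136. 154. 191. 202. 202.]
side 600 post x [164. 174. 216. 260. 261.] y [109. 110. 112. 119. 181.] | arm inpl [ 54.  85. 154. 174. 180.] lat [175. 186. 200. 202. 202.]
side 700 post x - y - | arm inpl - lat -
side 800 post x - y - | arm inpl - lat -
side 900 post x - y - | arm inpl - lat -
side 1000 post x - y - | arm inpl - lat -
side 1100 post x - y - | arm inpl - lat -
side 1200 post x - y - | arm inpl - lat -
```

The post occupies x 163–261, y 111–211 and is tall. The upper arm sits 75–202 mm left of the arm plane and leans by q2. I'll make safe calibration moves near the start to fit the arm's link lengths.

Emit:
send_rows([
  {"hand": 0, "x": 0, "y": 0, "z": -0.5, "yaw": 0},
  {"hand": 0, "x": 0, "y": 0, "z": -1, "yaw": 0},
  {"hand": 0, "x": 0, "y": 0, "z": -1, "yaw": 0},
  {"hand": 0, "x": 0, "y": 0, "z": -1, "yaw": 0},
])

```text
clock: 1.6
ee_pos: [146.2, -608.9, 333.7]
ee_rot: [3.115, 0.369, 0.0]
wrist_force: [0.7, 0.4, -0.4]
finger_gap: 28.4
finger_force: 0.0
```

```bash
python3 -c "
from h import *
o=observe(); print(o['clock'],o['qpos'],o['ee_pos'],o['finger_gap'])" | tee -a log
```

```text
1.6 [-1.43838912e+00  2.43151200e-01  1.42957162e-01  1.46579881e+00
 -8.59763682e-06  1.46737615e+00] [ 146.1657789  -608.91143236  333.69254584] 28.4405555891091
```

Emit:
send_rows([
  {"hand": 0, "x": 0.05, "y": -0.5, "z": 0, "yaw": 0},
  {"hand": 0, "x": 0.1, "y": -1, "z": 0, "yaw": 0},
  {"hand": 0, "x": 0.1, "y": -1, "z": 0, "yaw": 0},
  {"hand": 0, "x": 0.1, "y": -1, "z": 0, "yaw": 0},
])

```text
clock: 2.0
ee_pos: [132.2, -506.2, 329.7]
ee_rot: [-3.117, -0.369, 0.0]
wrist_force: [0.1, 0.4, -0.0]
finger_gap: -0.3
finger_force: 0.0
```

```bash
python3 -c "
from h import *
o=observe(); print(o['clock'],o['qpos'],o['ee_pos'],o['finger_gap'])" | tee -a log
python3 - <<'E'
import re,numpy as np
from scipy.optimize import least_squares
np.set_printoptions(precision=3,suppress=True)
D=[([-1.438,.276,-.026,1.268],[146.0,-607.705,231.313])]
for l in open('log').read().split('\n'):
    v=[float(t) for t in re.findall(r'-?\d+\.?\d*(?:e-?\d+)?',l)]
    if len(v)>9: D.append((v[1:5],v[7:10]))
def rz(q,p): c,s=np.cos(q[0]),np.sin(q[0]); return p[0]*c+p[1]*s,-p[0]*s+p[1]*c,p[2]
for q,p in D: print(np.array(q),np.array(p),np.array(rz(q,p)))
def f(t):
    e=[]
    for q,p in D:
        r,_,z=rz(q,p); b=q[1]-q[2]
        e+=[t[0]*np.sin(q[1])+t[1]*np.cos(b)+t[2]-r, t[0]*np.cos(q[1])-t[1]*np.sin(b)+t[3]-z]
    return e
s=least_squares(f,[400,400,100,0]); print(s.x,np.array(f(s.x)))
E
```

```text
2.0 [-1.43899052e+00  6.00481744e-02 -7.93257880e-02  1.43392021e+00
 -6.33004878e-05  1.46667416e+00] [ 132.15692114 -506.21496324  329.69925003] -0.31935550318611616
[-1.438  0.276 -0.026  1.268] [ 146.    -607.705  231.313] [621.686  64.251 231.313]
[387.817 419.679 115.316 -17.001] [-0.  0.]
```

```bash
cat > k.py <<'E'
import numpy as np
from scipy.optimize import least_squares
np.set_printoptions(precision=3,suppress=True)
D=[([-1.438,.276,-.026,1.268],[146.0,-607.705,231.313]),
([-1.43839,.24315,.14296,1.4658],[146.166,-608.911,333.693]),
([-1.43899,.06005,-.07933,1.43392],[132.157,-506.215,329.699])]
def rz(q,p): c,s=np.cos(q[0]),np.sin(q[0]); return p[0]*c+p[1]*s,-p[0]*s+p[1]*c,p[2]
def f(t):
    e=[]
    for q,p in D:
        r,_,z=rz(q,p); b=q[1]-q[2]+t[4]
        e+=[t[0]*np.sin(q[1])+t[1]*np.cos(b)+t[2]-r, t[0]*np.cos(q[1])-t[1]*np.sin(b)+t[3]-z]
    return e
t=least_squares(f,[400,400,100,0,0]).x
def q(p):
    az=np.arctan2(p[1],p[0]); R=np.hypot(p[0],p[1]); q1=az-np.arcsin(64.3/R); r=np.sqrt(R*R-64.3**2)
    s=least_squares(lambda v:[t[0]*np.sin(v[0])+t[1]*np.cos(v[0]-v[1]+t[4])+t[2]-r,t[0]*np.cos(v[0])-t[1]*np.sin(v[0]-v[1]+t[4])+t[3]-p[2]],[.1,0]).x
    return q1,*s
if __name__=='__main__':
    print(t,np.array(f(t)))
    for p in [(475,50,95),(475,50,130),(475,-39,92),(475,-39,130),(575,4,190),(545,4,118),(420,-100,300),(475,0,300),(560,0,300)]:
        q1,q2,q3=q(p); L=t[0]
        # upper arm front-left edge at elbow: in-plane L sin q2 + 55, lateral 75..202
        out=[]
        for lat in (75,140,202):
            ip=L*np.sin(q2)+60; out.append((round(ip*np.cos(q1)-lat*np.sin(q1)),round(ip*np.sin(q1)+lat*np.cos(q1))))
        print(p,np.array([q1,q2,q3]),'elbow front xy',out)
E
python3 k.py
```

```text
[ 561.552  493.29    -3.563 -166.363   -0.009] [-0.007 -0.031 -0.017 -0.129  0.025  0.16 ]
(475, 50, 95) [-0.03   0.145 -0.503] elbow front xy [(143, 71), (145, 136), (147, 198)]
(475, 50, 130) [-0.03   0.105 -0.464] elbow front xy [(121, 71), (123, 136), (125, 198)]
(475, -39, 92) [-0.217  0.147 -0.508] elbow front xy [(155, 43), (169, 106), (182, 167)]
(475, -39, 130) [-0.217  0.103 -0.466] elbow front xy [(131, 48), (145, 111), (159, 172)]
(575, 4, 190) [-0.105  0.216 -0.192] elbow front xy [(187, 56), (194, 120), (201, 182)]
(545, 4, 118) [-0.111  0.228 -0.342] elbow front xy [(194, 54), (202, 118), (208, 180)]
(420, -100, 300) [-0.383 -0.096 -0.294] elbow front xy [(34, 67), (58, 128), (81, 185)]
(475, 0, 300) [-0.136 -0.018 -0.22 ] elbow front xy [(60, 68), (69, 132), (77, 193)]
(560, 0, 300) [-0.115  0.134 -0.059] elbow front xy [(143, 59), (150, 124), (157, 185)]
```

```bash
cat > e.py <<'E'
from k import *
def elbow(p,w=52):
    q1,q2,q3=q(p); ip=t[0]*np.sin(q2)+w
    return q1,q2,ip*np.cos(q1)-202*np.sin(q1)
E
python3 - <<'E'
from e import *
for p in [(520,4,175),(508,4,185),(508,25,185),(500,25,150),(482,4,105),(482,25,105),(425,54,82),(425,-39,80),(440,-39,80),(425,0,250),(425,-39,250),(350,-250,330)]:
    print(p,np.array(elbow(p)))
for n in ['scene','side']:
    z=np.load(n+'.npz'); P=z['P'][z['d']>0]; m=(P[:,2]>150)&(P[:,1]>85)&(P[:,1]<400)&(P[:,0]>420)&(P[:,0]<900)
    print(n,'scale',P[m].min(0),P[m].max(0))
    m=(P[:,2]>100)&(P[:,1]<-80)&(P[:,1]>-330)&(P[:,0]>380)&(P[:,0]<700)
    print('crate',np.percentile(P[m],[1,99],axis=0))
E
```

```text
(520, 4, 175) [ -0.116   0.135 150.223]
(508, 4, 185) [ -0.119   0.107 134.935]
(508, 25, 185) [ -0.078   0.108 127.631]
(500, 25, 150) [ -0.079   0.124 137.084]
(482, 4, 105) [ -0.125   0.14  154.679]
(482, 25, 105) [ -0.082   0.141 147.066]
(425, 54, 82) [ -0.024   0.079 101.439]
(425, -39, 80) [ -0.243   0.079 142.275]
(440, -39, 80) [ -0.234   0.105 154.503]
(425, 0, 250) [-0.152 -0.086 34.112]
(425, -39, 250) [-0.243 -0.083 53.841]
(350, -250, 330) [ -0.77   -0.108 134.532]
scene scale [565.35  182.203 150.002] [765.227 383.907 219.519]
crate [[ 430.985 -322.406  101.59 ]
 [ 694.519 -214.756  230.218]]
side scale [569.284 180.458 150.025] [767.887 385.05  220.567]
crate [[ 428.298 -329.237  101.814]
 [ 695.444 -221.604  231.829]]
```

Emit:
send_rows([
  {"hand": 1, "x": 0.2, "y": 0, "z": 0, "yaw": -0.047},
  {"hand": 1, "x": 0.4, "y": 0, "z": 0, "yaw": -0.094},
  {"hand": 1, "x": 0.6, "y": 0, "z": 0, "yaw": -0.141},
  {"hand": 1, "x": 0.8, "y": 0, "z": 0, "yaw": -0.188},
  {"hand": 1, "x": 1, "y": 0, "z": 0, "yaw": -0.235},
  {"hand": 1, "x": 1, "y": 0, "z": 0, "yaw": -0.282},
  {"hand": 1, "x": 1, "y": 0, "z": 0, "yaw": -0.329},
  {"hand": 1, "x": 1, "y": 0, "z": 0, "yaw": -0.376},
  {"hand": 1, "x": 1, "y": 0, "z": 0, "yaw": -0.425},
  {"hand": 1, "x": 1, "y": 0, "z": 0, "yaw": -0.425},
])

```text
clock: 3.0
ee_pos: [230.0, -486.0, 330.6]
ee_rot: [-2.221, -2.221, -0.0]
wrist_force: [-0.2, -0.3, -0.0]
finger_gap: 85.4
finger_force: 0.0
```

```bash
cat > st.py <<'E'
from h import *
from scipy.spatial.transform import Rotation as R
np.set_printoptions(precision=3,suppress=True)
o=observe(); M=R.from_rotvec(o['ee_rot']).as_matrix(); print(o['clock'],np.array(o['qpos']),np.array(o['ee_pos']),o['finger_gap'],np.array(o['wrist_force'])); print(M[:,:2].T)
E
python3 st.py
```

```text
3.0 [-1.249  0.085 -0.051  1.436 -0.     0.322] [ 229.952 -486.008  330.608] 85.39060773820457 [-0.196 -0.268 -0.034]
[[-0.  1.  0.]
 [ 1.  0. -0.]]
```

Tool x is now world y, and tool y is world x. Next I'll swing across.

Emit:
send_rows([
  {"hand": 1, "x": 0.33, "y": 0.33, "z": 0, "yaw": 0},
  {"hand": 1, "x": 0.66, "y": 0.66, "z": 0, "yaw": 0},
  {"hand": 1, "x": 1, "y": 1, "z": 0, "yaw": 0},
  {"hand": 1, "x": 1, "y": 1, "z": 0, "yaw": 0},
])

```text
clock: 3.4
ee_pos: [332.8, -381.9, 331.2]
ee_rot: [-2.218, -2.225, -0.003]
wrist_force: [-1.1, -1.0, 0.1]
finger_gap: 85.6
finger_force: 0.0
```

Emit:
send_rows([
  {"hand": 1, "x": 0.4, "y": 0.24, "z": 0, "yaw": 0},
  {"hand": 1, "x": 0.8, "y": 0.48, "z": 0, "yaw": 0},
  {"hand": 1, "x": 1, "y": 0.6, "z": 0, "yaw": 0},
  {"hand": 1, "x": 1, "y": 0.6, "z": 0, "yaw": 0},
])

```text
clock: 3.8
ee_pos: [390.8, -283.6, 331.2]
ee_rot: [2.22, 2.223, 0.001]
wrist_force: [0.0, -0.5, 0.5]
finger_gap: 85.5
finger_force: 0.0
```

Emit:
send_rows([
  {"hand": 1, "x": 0.4, "y": 0.14, "z": 0, "yaw": 0},
  {"hand": 1, "x": 0.8, "y": 0.28, "z": 0, "yaw": 0},
  {"hand": 1, "x": 1, "y": 0.35, "z": 0, "yaw": 0},
  {"hand": 1, "x": 1, "y": 0.35, "z": 0, "yaw": 0},
])

```text
clock: 4.2
ee_pos: [425.1, -184.3, 331.3]
ee_rot: [2.221, 2.222, -0.0]
wrist_force: [0.4, 0.1, 0.8]
finger_gap: 85.3
finger_force: 0.0
```

Emit:
send_rows([
  {"hand": 1, "x": 0.4, "y": 0, "z": 0, "yaw": 0},
  {"hand": 1, "x": 0.8, "y": 0, "z": 0, "yaw": 0},
  {"hand": 1, "x": 1, "y": 0, "z": 0, "yaw": 0},
  {"hand": 1, "x": 1, "y": 0, "z": 0, "yaw": 0},
])

```text
clock: 4.6
ee_pos: [424.6, -84.8, 331.4]
ee_rot: [2.221, 2.221, -0.001]
wrist_force: [0.7, -1.1, -0.4]
finger_gap: 85.6
finger_force: 0.0
```

Emit:
send_rows([
  {"hand": 1, "x": 0.4, "y": 0.1, "z": 0, "yaw": 0},
  {"hand": 1, "x": 0.8, "y": 0.2, "z": 0, "yaw": 0},
  {"hand": 1, "x": 1, "y": 0.25, "z": 0, "yaw": 0},
  {"hand": 1, "x": 1, "y": 0.25, "z": 0, "yaw": 0},
])

```text
clock: 5.0
ee_pos: [450.8, 14.9, 331.2]
ee_rot: [2.22, 2.222, -0.0]
wrist_force: [0.2, 0.6, -0.3]
finger_gap: 85.8
finger_force: 0.0
```

```bash
python3 st.py; python3 - <<'E'
from h import *
np.set_printoptions(precision=1,suppress=True)
s=snapshot('wrist'); save(s,'d'); print(s['pose'])
for q in ['cover_front','cover_hinge','rocker_on_end','feed_key_top','printer']:
    for e in pinpoint(s,q)[:1]: print(q,round(e['p'],2),np.array(e['location']),px(s,e['location']))
K=s['camera_matrix']; vv,uu=np.mgrid[0:384,0:512]; d=s['depth']
P=np.stack([(uu-K[0,2])/K[0,0]*d,(vv-K[1,2])/K[1,1]*d,d],-1)@s['pose'][:3,:3].T+s['pose'][:3,3]
np.savez('wrist.npz',P=P,c=s['color'],d=d)
C=s['color'].astype(int); m=(d>0)&(P[...,2]>75)&(P[...,2]<110)&(P[...,0]<505)&(P[...,0]>400)
for nm,mm in [('blue',(C[...,2]>C[...,0]+40)),('green',(C[...,1]>C[...,0]+30)&(C[...,1]>C[...,2]+20)),('deck',d>0)]:
    q=P[m&mm]
    if len(q): print(nm,len(q),q.mean(0),np.percentile(q,1,0),np.percentile(q,99,0))
E
```

```text
5.0 [-0.11  -0.075 -0.211  1.435 -0.001  1.46 ] [450.775  14.937 331.158] 85.84589462873974 [ 0.234  0.578 -0.291]
[[-0.001  1.    -0.001]
 [ 1.     0.001  0.   ]]
[[  1.    0.    0.  451.4]
 [  0.   -1.   -0.3  92.3]
 [  0.    0.3  -1.  472.5]
 [  0.    0.    0.    1. ]]
cover_front 0.76 [383.  189.3] [577.3   3.  180.1]
cover_hinge 0.86 [405.7 171. ] [615.4  13.8 144.8]
rocker_on_end 0.8 [278.2 130.6] [474.1  53.3  95.9]
feed_key_top 0.79 [281.1 198.8] [479.8 -36.5  94.6]
printer 0.62 [320.3 158.3] [528.7  18.3  94.7]
blue 411 [476.4 -34.9  94.1] [465.  -51.3  89.6] [487.9 -19.2  96. ]
green 133 [475.2  54.1  96.5] [466.3  48.8  93.4] [484.   59.2  99.4]
deck 4435 [478.7   4.   89.5] [ 451.6 -220.6   79. ] [504.5  73.1 101.5]
```

View pics/d.png

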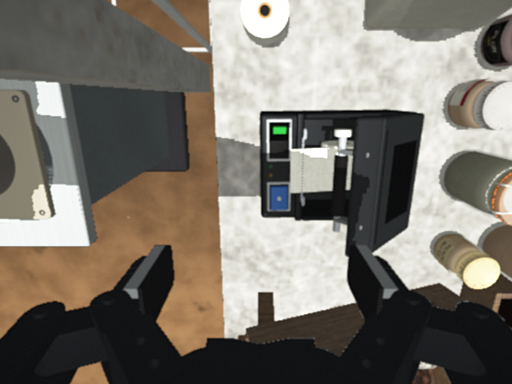

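The wrist view shows the printer square to the world. The green mark is at px (280,131), the blue key at (279,199), and the cover's raised edge runs along column ≈360. That puts the printer origin at ≈(548.5, 3). The gripper is open along world x, so I'll press with the far finger, about 50 mm ahead of the TCP and about 13 mm higher. This keeps the elbow clear of the post.

```bash
python3 - <<'E'
from e import *
for p in [(518,12,231),(518,12,185),(514,12,161),(502,12,141),(492,12,131),(482,12,103)]: print(p,np.array(elbow(p)))
w=np.load('wrist.npz'); P=w['P']
for u,v in [(365,255),(372,260),(380,270),(360,245),(155,255),(165,250),(145,265)]: print((u,v),P[v,u])
m=(P[...,0]>520)&(P[...,0]<625)&(abs(P[...,1]-3)<60)&(P[...,2]>130)&(w['c'].max(-1)<90)
Q=P[m]; i=np.argsort(Q[:,2]); print(len(Q),Q[i[-200:]].mean(0)); 
for z in range(130,200,10):
    q=Q[(Q[:,2]>z)&(Q[:,2]<z+10)]; print(z,len(q),np.percentile(q[:,0],[2,50,98]) if len(q) else '')
E
```

```text
(518, 12, 231) [ -0.101   0.092 123.586]
(518, 12, 185) [ -0.101   0.124 141.221]
(514, 12, 161) [ -0.102   0.137 148.621]
(502, 12, 141) [ -0.105   0.135 148.144]
(492, 12, 131) [ -0.107   0.129 144.802]
(482, 12, 103) [ -0.109   0.143 152.999]
(365, 255) [497.164  27.081 356.694]
(372, 260) [498.576  27.263 361.197]
(380, 270) [498.934  27.369 369.004]
(360, 245) [497.83   27.238 347.751]
(155, 255) [405.48   26.38  355.607]
(165, 250) [409.178  27.426 353.017]
(145, 265) [404.327  26.686 364.324]
7917 [521.57   24.517 402.767]
130 181 [620.21  622.931 624.866]
140 509 [610.35  615.579 621.2  ]
150 578 [599.237 604.842 610.278]
160 743 [528.918 592.774 599.4  ]
170 1455 [529.989 543.539 588.364]
180 1579 [540.827 567.252 577.111]
190 2181 [541.177 550.283 563.707]
```

Emit:
send_rows([
  {"hand": 1, "x": -0.01, "y": 0.3, "z": 0.3, "yaw": 0},
  {"hand": 1, "x": -0.03, "y": 0.6, "z": 0.6, "yaw": 0},
  {"hand": 1, "x": -0.03, "y": 0.65, "z": 1, "yaw": 0},
  {"hand": 1, "x": -0.03, "y": 0.65, "z": 1, "yaw": 0},
])

```text
clock: 5.7
ee_pos: [510.9, 11.6, 225.6]
ee_rot: [-2.217, -2.214, 0.012]
wrist_force: [-1.9, 0.4, -0.7]
finger_gap: 85.4
finger_force: 0.0
```

Emit:
send_rows([
  {"hand": 1, "x": 0, "y": 0.02, "z": 0.25, "yaw": 0},
  {"hand": 1, "x": 0, "y": 0.02, "z": 0.4, "yaw": 0},
  {"hand": 1, "x": 0, "y": 0.02, "z": 0.5, "yaw": 0},
  {"hand": 1, "x": 0, "y": 0.02, "z": 0.55, "yaw": 0},
  {"hand": 1, "x": 0, "y": 0.01, "z": 0.6, "yaw": 0},
  {"hand": 1, "x": 0, "y": 0, "z": 0.65, "yaw": 0},
  {"hand": 1, "x": 0, "y": -0.02, "z": 0.7, "yaw": 0},
])

```text
clock: 6.4
ee_pos: [513.5, 12.2, 162.0]
ee_rot: [2.22, 2.22, 0.003]
wrist_force: [-0.5, 0.2, 1.2]
finger_gap: 85.2
finger_force: 0.5
```

Emit:
send_rows([
  {"hand": 1, "x": 0, "y": -0.03, "z": 0.05, "yaw": 0},
  {"hand": 1, "x": 0, "y": -0.06, "z": 0.1, "yaw": 0},
  {"hand": 1, "x": 0, "y": -0.1, "z": 0.15, "yaw": 0},
  {"hand": 1, "x": 0, "y": -0.13, "z": 0.2, "yaw": 0},
  {"hand": 1, "x": 0, "y": -0.17, "z": 0.25, "yaw": 0},
  {"hand": 1, "x": 0, "y": -0.2, "z": 0.3, "yaw": 0},
  {"hand": 1, "x": 0, "y": -0.2, "z": 0.3, "yaw": 0},
])

```text
clock: 7.1
ee_pos: [491.0, 12.4, 130.2]
ee_rot: [-2.22, -2.22, 0.002]
wrist_force: [0.2, 0.6, -0.0]
finger_gap: 85.6
finger_force: 0.0
```

```bash
python3 st.py; python3 - <<'E'
from h import *
ims=[]
for n,(u,v) in [('wrist',None and 0 or (256,192)),('side',(230,205))]:
    s=snapshot(n)
    if n=='side': c=cv2.resize(s['color'][v-55:v+55,u-72:u+72],(503,384),interpolation=cv2.INTER_CUBIC)
    else: c=s['color']
    ims.append(c)
cv2.imwrite('pics/e.png',cv2.cvtColor(cv2.resize(np.hstack(ims),(800,302)),cv2.COLOR_RGB2BGR))
E
```

```text
7.1 [-0.106  0.121 -0.444  1.008  0.     1.464] [491.007  12.41  130.198] 85.56519220266509 [ 0.179  0.607 -0.004]
[[-0.     1.     0.   ]
 [ 1.     0.    -0.003]]
```

View pics/e.png

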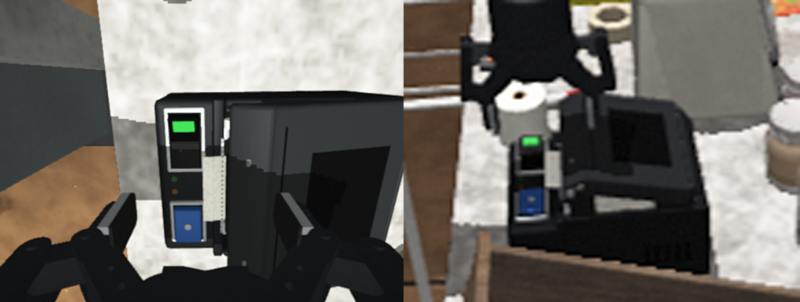

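The cover is now down to about 0.25 rad and the printer hasn't moved. Next I'll press through the catch.

Emit:
send_rows([
  {"hand": 1, "x": 0, "y": -0.03, "z": 0.05, "yaw": 0},
  {"hand": 1, "x": 0, "y": -0.06, "z": 0.1, "yaw": 0},
  {"hand": 1, "x": 0, "y": -0.08, "z": 0.14, "yaw": 0},
  {"hand": 1, "x": 0, "y": -0.09, "z": 0.17, "yaw": 0},
  {"hand": 1, "x": 0, "y": -0.09, "z": 0.2, "yaw": 0},
  {"hand": 1, "x": 0, "y": -0.1, "z": 0.22, "yaw": 0},
])

```text
clock: 7.8
ee_pos: [482.1, 12.3, 109.2]
ee_rot: [-2.221, -2.221, 0.001]
wrist_force: [0.2, -1.2, -0.1]
finger_gap: 85.3
finger_force: 0.0
```

Emit:
send_rows([
  {"hand": 1, "x": 0, "y": 0, "z": 0.02, "yaw": 0},
  {"hand": 1, "x": 0, "y": 0, "z": 0.03, "yaw": 0},
  {"hand": 1, "x": 0, "y": 0, "z": 0.04, "yaw": 0},
  {"hand": 1, "x": 0, "y": 0, "z": 0.05, "yaw": 0},
])

```text
clock: 8.2
ee_pos: [482.5, 12.3, 104.7]
ee_rot: [-2.221, -2.222, 0.0]
wrist_force: [-4.2, -0.4, 8.9]
finger_gap: 85.7
finger_force: 4.5
```

```bash
python3 st.py
```

```text
8.2 [-0.109  0.133 -0.492  0.946 -0.     1.462] [482.523  12.26  104.66 ] 85.66661618251318 [-4.224 -0.397  8.854]
[[-0.  1.  0.]
 [ 1.  0. -0.]]
```

Emit:
send_rows([
  {"hand": 1, "x": 0, "y": 0, "z": 0.02, "yaw": 0},
  {"hand": 1, "x": 0, "y": 0, "z": 0.03, "yaw": 0},
])

```text
clock: 8.4
ee_pos: [482.7, 12.3, 104.3]
ee_rot: [2.221, 2.221, 0.0]
wrist_force: [-11.1, 0.1, 26.8]
finger_gap: 84.8
finger_force: 13.5
```

Emit:
send_rows([
  {"hand": 1, "x": 0, "y": 0, "z": 0.02, "yaw": 0},
  {"hand": 1, "x": 0, "y": 0, "z": 0.02, "yaw": 0},
])

```text
clock: 8.6
ee_pos: [482.8, 12.2, 104.2]
ee_rot: [2.22, 2.221, 0.001]
wrist_force: [-15.7, 1.1, 33.3]
finger_gap: 85.5
finger_force: 16.7
```

The contact is rigid at finger height ≈118, so the cover looks shut. I'll lift off and verify.

Emit:
send_rows([
  {"hand": 1, "x": 0, "y": 0, "z": -0.1, "yaw": 0},
  {"hand": 1, "x": 0, "y": -0.1, "z": -0.5, "yaw": 0},
  {"hand": 1, "x": 0.3, "y": -0.5, "z": -0.8, "yaw": 0},
  {"hand": 1, "x": 0.4, "y": -0.55, "z": -0.8, "yaw": 0},
  {"hand": 1, "x": 0.4, "y": -0.55, "z": -0.8, "yaw": 0},
])

```text
clock: 9.1
ee_pos: [426.9, 53.3, 180.6]
ee_rot: [2.218, 2.223, 0.003]
wrist_force: [0.6, -0.5, -1.6]
finger_gap: 85.4
finger_force: 0.0
```

```bash
python3 st.py; python3 - <<'E'
from h import *
np.set_printoptions(precision=1,suppress=True)
s=snapshot('wrist'); save(s,'f')
for q in ['cover_front','rocker_on_end','feed_key_top']:
    for e in pinpoint(s,q)[:1]: print(q,round(e['p'],2),np.array(e['location']),px(s,e['location']))
K=s['camera_matrix']; vv,uu=np.mgrid[0:384,0:512]; d=s['depth']
P=np.stack([(uu-K[0,2])/K[0,0]*d,(vv-K[1,2])/K[1,1]*d,d],-1)@s['pose'][:3,:3].T+s['pose'][:3,3]
C=s['color'].astype(int); m=(d>0)&(P[...,2]>75)&(P[...,2]<110)&(P[...,0]<505)&(P[...,0]>400)
for nm,mm in [('blue',(C[...,2]>C[...,0]+40)),('green',(C[...,1]>C[...,0]+30)&(C[...,1]>C[...,2]+20))]:
    q=P[m&mm]
    if len(q): print(nm,len(q),(np.percentile(q,1,0)+np.percentile(q,99,0))/2,np.percentile(q,1,0),np.percentile(q,99,0))
for x in range(500,640,15):
    q=P[(abs(P[...,0]-x)<5)&(abs(P[...,1]-20)<35)&(P[...,2]>60)&(P[...,2]<150)]
    if len(q): print(x,np.median(q[:,2]))
fr=P[(d>0)&(P[...,2]>78)&(P[...,2]<90)&(abs(P[...,1])<65)&(P[...,0]>420)]; print('front edge',np.percentile(fr[:,0],1))
E
```

```text
9.1 [-0.026 -0.039 -0.497  1.111  0.     1.542] [426.907  53.333 180.559] 85.36376525122687 [ 0.594 -0.5   -1.553]
[[-0.002  1.     0.   ]
 [ 1.     0.002  0.002]]
rocker_on_end 0.59 [319.3 200.8] [475.3  52.1  95.9]
feed_key_top 0.75 [316.6 295.2] [478.7 -37.5  94.7]
blue 928 [476.3 -39.4  90.1] [464.8 -60.2  84.7] [487.7 -18.6  95.6]
green 212 [475.4  54.3  96.7] [467.1  49.8  94.4] [483.6  58.8  99.1]
500 98.50718703120123
515 111.36296607418544
530 116.80665268376379
545 116.81230005743123
560 117.12589217559668
575 117.1508414416164
590 117.14222048761812
605 117.08327834077839
620 116.68827262018553
635 111.9338129203112
front edge 451.37160698516743
```

View pics/f.png

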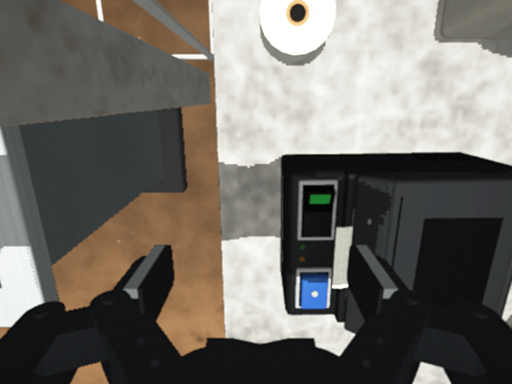

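The cover lies level at 117 mm across x 530–620, so it is shut, and the printer hasn't moved. The green mark is at px (319,200), world (475,54), and the key is at (314,292). Now I'll press the rocker.

Emit:
send_rows([
  {"hand": 1, "x": 0.03, "y": -0.03, "z": 0.3, "yaw": 0},
  {"hand": 1, "x": 0.03, "y": -0.03, "z": 0.6, "yaw": 0},
  {"hand": 1, "x": 0.03, "y": -0.03, "z": 0.8, "yaw": 0},
  {"hand": 1, "x": 0.03, "y": -0.03, "z": 0.88, "yaw": 0},
  {"hand": 1, "x": 0.03, "y": -0.03, "z": 0.92, "yaw": 0},
  {"hand": 1, "x": 0.03, "y": -0.03, "z": 0.95, "yaw": 0},
  {"hand": 1, "x": 0.03, "y": -0.03, "z": 0.97, "yaw": 0},
  {"hand": 1, "x": 0.03, "y": -0.03, "z": 0.99, "yaw": 0},
  {"hand": 1, "x": 0.03, "y": -0.03, "z": 1, "yaw": 0},
])

```text
clock: 10.2
ee_pos: [425.2, 55.2, 79.7]
ee_rot: [2.22, 2.221, 0.001]
wrist_force: [-0.8, -0.3, -0.5]
finger_gap: 85.8
finger_force: 0.0
```

Emit:
send_rows([
  {"hand": 1, "x": 0, "y": 0, "z": 0.01, "yaw": 0},
  {"hand": 1, "x": 0, "y": 0, "z": 0.01, "yaw": 0},
])

```text
clock: 10.4
ee_pos: [425.0, 55.2, 78.7]
ee_rot: [2.221, 2.221, 0.001]
wrist_force: [-0.6, 0.1, 2.0]
finger_gap: 85.3
finger_force: 0.9
```

Emit:
send_rows([
  {"hand": 1, "x": 0, "y": 0, "z": 0.01, "yaw": 0},
  {"hand": 1, "x": 0, "y": 0, "z": 0.015, "yaw": 0},
])

```text
clock: 10.6
ee_pos: [425.2, 55.2, 78.4]
ee_rot: [2.22, 2.221, 0.001]
wrist_force: [-5.5, -0.5, 15.9]
finger_gap: 85.4
finger_force: 8.2
```

Emit:
send_rows([
  {"hand": 1, "x": 0, "y": 0, "z": -0.3, "yaw": 0},
  {"hand": 1, "x": 0, "y": 0, "z": -0.7, "yaw": 0},
  {"hand": 1, "x": 0, "y": 0, "z": -0.9, "yaw": 0},
  {"hand": 1, "x": 0, "y": 0, "z": -0.9, "yaw": 0},
])

```text
clock: 11.0
ee_pos: [427.5, 55.2, 170.2]
ee_rot: [2.217, 2.218, 0.008]
wrist_force: [0.4, 0.2, -0.1]
finger_gap: 85.5
finger_force: 0.0
```

```bash
python3 st.py; python3 - <<'E'
from h import *
np.set_printoptions(precision=1,suppress=True)
s=snapshot('wrist')
K=s['camera_matrix']; vv,uu=np.mgrid[0:384,0:512]; d=s['depth']
P=np.stack([(uu-K[0,2])/K[0,0]*d,(vv-K[1,2])/K[1,1]*d,d],-1)@s['pose'][:3,:3].T+s['pose'][:3,3]
for y in range(14,72,4):
    q=P[(abs(P[...,0]-475)<8)&(abs(P[...,1]-y)<2)&(P[...,2]>60)&(P[...,2]<150)]
    if len(q): print(y,np.median(q[:,2]))
C=s['color'].astype(int); m=(d>0)&(P[...,2]>75)&(P[...,2]<110)&(P[...,0]<505)&(P[...,0]>400)
q=P[m&(C[...,2]>C[...,0]+40)&(P[...,2]>92)]; print('blue',(np.percentile(q,1,0)+np.percentile(q,99,0))/2)
cv2.imwrite('pics/g.png',cv2.cvtColor(cv2.resize(s['color'][130:330,240:440],None,fx=3,fy=3),cv2.COLOR_RGB2BGR))
E
```

```text
11.0 [-0.022 -0.033 -0.514  1.082  0.     1.549] [427.498  55.233 170.233] 85.5063386844045 [ 0.374  0.197 -0.066]
[[-0.     1.    -0.   ]
 [ 1.     0.     0.008]]
14 87.27189950895261
18 97.38419000807527
22 97.5087308030028
26 95.93153394241676
30 94.45111563417692
34 92.95473568209908
38 91.44593405967596
42 90.80430238905333
46 90.86007340676048
50 91.15582327395725
54 91.19534257705442
58 91.19069254676307
62 88.88995653849742
66 87.15703443532024
70 83.97494161377557
blue [476.4 -35.1  93.9]
```

View pics/g.png

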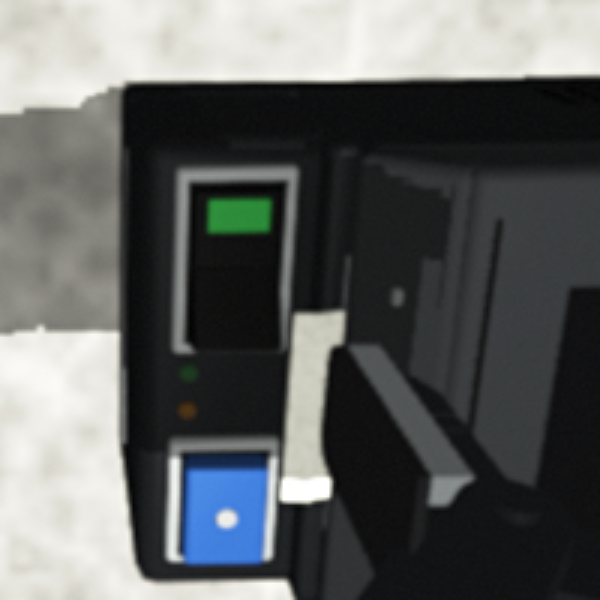

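The crop shows the rocker's green half level at about 91 mm and the far half raised, so the printer is on. The blue key is centred at px (225,510) of the crop, world (476,-36). Now the feed key.

Emit:
send_rows([
  {"hand": 1, "x": -0.45, "y": 0, "z": 0, "yaw": 0},
  {"hand": 1, "x": -0.91, "y": 0, "z": 0.2, "yaw": 0},
  {"hand": 1, "x": -0.91, "y": 0, "z": 0.5, "yaw": 0},
  {"hand": 1, "x": -0.91, "y": 0, "z": 0.7, "yaw": 0},
  {"hand": 1, "x": -0.91, "y": 0, "z": 0.78, "yaw": 0},
  {"hand": 1, "x": -0.91, "y": 0, "z": 0.78, "yaw": 0},
  {"hand": 1, "x": -0.91, "y": 0, "z": 0.78, "yaw": 0},
])

```text
clock: 11.75
ee_pos: [424.6, -35.5, 88.8]
ee_rot: [-2.22, -2.222, 0.0]
wrist_force: [-0.5, -0.0, 0.8]
finger_gap: 85.7
finger_force: 0.0
```

Emit:
send_rows([
  {"hand": 1, "x": 0, "y": 0, "z": 0.06, "yaw": 0},
  {"hand": 1, "x": 0, "y": 0, "z": 0.1, "yaw": 0},
  {"hand": 1, "x": 0, "y": 0, "z": 0.125, "yaw": 0},
  {"hand": 1, "x": 0, "y": 0, "z": 0.13, "yaw": 0},
])

```text
clock: 12.15
ee_pos: [426.0, -35.8, 77.0]
ee_rot: [2.219, 2.221, 0.003]
wrist_force: [-2.7, 0.7, 9.2]
finger_gap: 85.5
finger_force: 4.9
```

Emit:
send_rows([
  {"hand": 1, "x": 0, "y": 0, "z": 0.003, "yaw": 0},
  {"hand": 1, "x": 0, "y": 0, "z": 0.003, "yaw": 0},
  {"hand": 1, "x": 0, "y": 0, "z": 0.003, "yaw": 0},
  {"hand": 1, "x": 0, "y": 0, "z": 0.003, "yaw": 0},
  {"hand": 1, "x": 0, "y": 0, "z": 0.003, "yaw": 0},
  {"hand": 1, "x": 0, "y": 0, "z": 0.003, "yaw": 0},
  {"hand": 1, "x": 0, "y": 0, "z": 0.003, "yaw": 0},
  {"hand": 1, "x": 0, "y": 0, "z": 0.003, "yaw": 0},
  {"hand": 1, "x": 0, "y": 0, "z": 0.003, "yaw": 0},
  {"hand": 1, "x": 0, "y": 0, "z": 0.003, "yaw": 0},
  {"hand": 1, "x": 0, "y": 0, "z": 0.003, "yaw": 0},
  {"hand": 1, "x": 0, "y": 0, "z": 0.003, "yaw": 0},
  {"hand": 1, "x": 0, "y": 0, "z": 0.003, "yaw": 0},
  {"hand": 1, "x": 0, "y": 0, "z": 0.003, "yaw": 0},
  {"hand": 1, "x": 0, "y": 0, "z": 0.003, "yaw": 0},
  {"hand": 1, "x": 0, "y": 0, "z": 0.003, "yaw": 0},
  {"hand": 1, "x": 0, "y": 0, "z": 0.003, "yaw": 0},
  {"hand": 1, "x": 0, "y": 0, "z": 0.003, "yaw": 0},
  {"hand": 1, "x": 0, "y": 0, "z": 0.003, "yaw": 0},
  {"hand": 1, "x": 0, "y": 0, "z": 0.003, "yaw": 0},
])

```text
clock: 14.15
ee_pos: [426.1, -35.8, 77.1]
ee_rot: [2.219, 2.221, 0.003]
wrist_force: [-2.0, 1.0, 8.4]
finger_gap: 85.5
finger_force: 4.6
```

Emit:
send_rows([
  {"hand": 1, "x": 0, "y": 0, "z": -0.3, "yaw": 0},
  {"hand": 1, "x": 0, "y": 0, "z": -0.7, "yaw": 0},
  {"hand": 1, "x": 0, "y": 0, "z": -1, "yaw": 0},
  {"hand": 1, "x": 0, "y": 0, "z": -1, "yaw": 0},
  {"hand": 1, "x": 0, "y": 0, "z": -1, "yaw": 0},
])

```text
clock: 14.65
ee_pos: [424.9, -35.8, 176.0]
ee_rot: [2.22, 2.221, 0.001]
wrist_force: [-0.5, 0.2, -0.2]
finger_gap: 85.2
finger_force: 0.0
```

```bash
python3 st.py; python3 - <<'E'
from h import *
np.set_printoptions(precision=1,suppress=True)
s=snapshot('wrist'); save(s,'i')
K=s['camera_matrix']; vv,uu=np.mgrid[0:384,0:512]; d=s['depth']
P=np.stack([(uu-K[0,2])/K[0,0]*d,(vv-K[1,2])/K[1,1]*d,d],-1)@s['pose'][:3,:3].T+s['pose'][:3,3]
h=lambda x,y:np.median(P[(abs(P[...,0]-x)<5)&(abs(P[...,1]-y)<3)&(P[...,2]>60)&(P[...,2]<150)][:,2])
print('key',h(475,-30),'rocker off/on',h(475,24),h(475,54),'cover',[h(x,40) for x in (535,560,590)])
E
```

```text
14.65 [-0.236 -0.042 -0.51   1.102 -0.     1.335] [424.898 -35.798 176.029] 85.20899959289417 [-0.466  0.16  -0.168]
[[-0.     1.    -0.   ]
 [ 1.     0.     0.002]]
key 94.4617095432639 rocker off/on 96.82447128390747 91.3415463090247 cover [np.float64(116.861665398447), np.float64(117.29705633262671), np.float64(117.0085192635728)]
```

View pics/i.png

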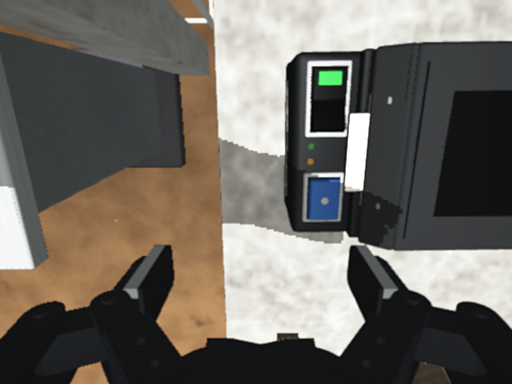

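The final view shows the cover level and shut, the rocker on (green at (330,78)), and the blue key back up (325,198). The robot is touching nothing.

```bash
python3 -c "
from station import sign_off
print(sign_off())"
```

```text
the job is handed in; nothing more can be done
None
```

The job is handed in: the cover is shut, the rocker is on, and the feed key was held fully down for about two seconds and let go, all in about 15 s. The printer stayed where it was, nothing on the table was touched, and the robot ended clear of everything.

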